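# Feel along the intake tappets

### The arm

A 6-joint arm with a two-finger parallel gripper is mounted at the origin on a cart in front of the work surface, level with it; the furniture and walls round the work are solid. World frame = base frame: x ahead of the robot, y to its left, z up, the work surface at z = 0. Lengths are in m, angles in rad, forces in N, time in s.
With the tool pointing down it reaches from about 0.25 to 0.775 m from the base axis. Payload 4 kg.
Tool frame: the origin (TCP) lies midway between the tips of the shut fingers; the grasp point (between the pads) lies 19 mm behind it (robot.pinch_z is the distance from the TCP to the grasp point, in m); x points along the fingers, y is the direction in which the jaws open and shut, and the axes are right-handed (so a half turn about x gives the same grasp; the last joint's range is limited). The gripper opens to 94 mm and grips with 3 to 60 N. Pads are 16 mm wide; open, the fingers measure 119 mm over their backs; the gripper's body (75 mm by 177 mm) begins 78 mm behind the grasp point.
Start: joints at [-1.32, 0.087, 1.371, -0, 1.684, -0.103], TCP at [0.191, -0.516, 0.206] pointing down, gripper open.
Joint ranges: [-3.1, 3.1], [-0.76, 2.03], [0.27, 2.55], [-1.08, 4.22], [0.17, 2.65], [-2.57, 2.57]. Speed limits (rad/s): [2.79, 2.79, 3.14, 3.14, 3.14, 3.14].

### API

Orientations are given as [roll, pitch, yaw] about the fixed x, y, z axes, in that order (R = Rz(yaw) Ry(pitch) Rx(roll)).
In Python, from bench import robot, imaging gives the robot as it stands. The module is installed in compiled form; this text tells all that it offers.
- The arm moves only by the tool drive_tool, never from a script. Its argument "commands" is a list that holds one entry, the list of rows, each a list of 4 numbers: the shift along the tool's x, y, z as a fraction of full scale, then the turn about the tool's x as a fraction of full scale. A call has 1 to 20 rows; each row shifts and turns the commanded pose from where the row before left it, along the tool's axes as they then stand; what a row does not reach is not made up. Full scale, the value 1, is 0.25 m for a shift and 360 degrees for a turn. A row lasts 1/10 s, in which the tool goes at most 50 mm and 8.59 degrees, less where a joint would pass 70% of its speed; a pose out of reach is approached as far as the arm can. A call with a number of a shift or a turn outside -1 to 1 is refused whole. A call with a gripper value outside its range is refused whole. "grip" is the opening, from 0 (shut) to 1 (fully open), set as the call begins (left out, the last holds). The fingers move at their own pace and stop on an object; the grip force is fixed at half the most. Time passes only in rows, so rows that do not move let the fingers close. It gives the time, the measured TCP pose, the force and the opening at its end, in the units of the state.
- robot.get_obs(): the state, without advancing time (a new reading comes with each control period).
- imaging.snapshot(name): name is "scene" or "top" or "wrist"; returns a dict with "pixels" (420x560x3 uint8, red, green, blue), "z_map" (420x560 float32, m along the optical axis (not along the pixel's ray), 0 where there is no reading), "mtx" (3x3 intrinsics, pixels), "extrinsics" (4x4, takes a point from world to camera coordinates). Camera axes: x right, y up, looking along -z (the intrinsics and any distortion apply to the point x, -y, -z); pixel columns grow to the right and rows downward; lengths in m; the calibration is good to about 2 mm. A picture is of the moment at which its call begins.
- robot.close_job(): hands the job in, once; it reports no verdict.
The state is a dict: "time": time; "joint_positions": joint angles; "qvel": joint speeds; "joint_torque": joint torques, N m; "tool_pos": TCP position; "ee_rot": TCP orientation; "wrist_force": force on the tool from outside, world axes, zero at the start; "wrist_torque": the same for the moment, N m; "width": finger opening in m.
Only numpy, scipy, OpenCV 4.12 (cv2) and the standard library are available. Lean on these libraries where they do the work, as an engineer would, in place of code of your own. Each camera call takes 0.05 s, during which the arm holds its last target.

### The job

On the engine cylinder head on the bench, run your closed fingertips lightly along the row of six domed tappets on the intake side (the side with the black rubber stubs), starting at the end with the black chain opening and going in order to the other end, so that each one is pushed about half-way down its short travel (7 mm) as you pass and springs back. Never lean hard on the head, do not touch the exhaust row, do not pick up or move any of the tools and parts lying about, and finish clear of the head.

Things in the scene. Friction and masses are not known exactly. Their poses are not given: they have to be found in the camera images.
- head: aluminium engine cylinder head fixed to the bench at any yaw, 130x250x69 mm. Origin on the bench under it. +y end (at 136 mm): black slot of the chain opening across the top; -y end at -114 mm. +x: intake side, three black stubs (to 87 mm); -x: exhaust side, brass studs (to -89 mm). Deck 58 mm up, rim 63 mm. Domed tappets: intake row at x = 34, exhaust row at x = -34, y = +-94, +-58, +-18 mm
- intake_1_top (a point): crown of intake tappet 1 (next to the chain opening): the highest point of a dark steel dome 30 mm across, 69 mm above the bench at rest (11 mm above the deck; the dome's edge lies 5.5 mm below its crown). It moves down with the tappet.
- intake_2_top (a point): crown of intake tappet 2: the highest point of a dark steel dome 30 mm across, 69 mm above the bench at rest (11 mm above the deck; the dome's edge lies 5.5 mm below its crown). It moves down with the tappet.
- intake_3_top (a point): crown of intake tappet 3: the highest point of a dark steel dome 30 mm across, 69 mm above the bench at rest (11 mm above the deck; the dome's edge lies 5.5 mm below its crown). It moves down with the tappet.
- intake_4_top (a point): crown of intake tappet 4: the highest point of a dark steel dome 30 mm across, 69 mm above the bench at rest (11 mm above the deck; the dome's edge lies 5.5 mm below its crown). It moves down with the tappet.
- intake_5_top (a point): crown of intake tappet 5: the highest point of a dark steel dome 30 mm across, 69 mm above the bench at rest (11 mm above the deck; the dome's edge lies 5.5 mm below its crown). It moves down with the tappet.
- intake_6_top (a point): crown of intake tappet 6 (farthest from the chain opening): the highest point of a dark steel dome 30 mm across, 69 mm above the bench at rest (11 mm above the deck; the dome's edge lies 5.5 mm below its crown). It moves down with the tappet.
- intake_1 (a joint): how far intake tappet 1 is pressed down, m: 0 at rest, 0.007 fully down; a spring (about 1.5 N to start it, 5 N fully down) brings it back. Numbered from the chain-opening end.
- intake_2 (a joint): how far intake tappet 2 is pressed down, m: 0 at rest, 0.007 fully down; a spring (about 1.5 N to start it, 5 N fully down) brings it back. Numbered from the chain-opening end.
- intake_3 (a joint): how far intake tappet 3 is pressed down, m: 0 at rest, 0.007 fully down; a spring (about 1.5 N to start it, 5 N fully down) brings it back. Numbered from the chain-opening end.
- intake_4 (a joint): how far intake tappet 4 is pressed down, m: 0 at rest, 0.007 fully down; a spring (about 1.5 N to start it, 5 N fully down) brings it back. Numbered from the chain-opening end.
- intake_5 (a joint): how far intake tappet 5 is pressed down, m: 0 at rest, 0.007 fully down; a spring (about 1.5 N to start it, 5 N fully down) brings it back. Numbered from the chain-opening end.
- intake_6 (a joint): how far intake tappet 6 is pressed down, m: 0 at rest, 0.007 fully down; a spring (about 1.5 N to start it, 5 N fully down) brings it back. Numbered from the chain-opening end.
- exhaust_row: the exhaust row: six tappets like the intake ones, with two small pads between them. Origin on the deck in the middle of the row, axes as the head's; the crowns are 11 mm above it, at y = 94 to -94 mm. Not to be touched.
- spark_plug_1: spark plug, 21x74x18 mm, lying beside the exhaust side of the head. Loose; only in the way. Origin under its middle.
- feeler_gauge: feeler gauge, 22x95x10 mm, lying beside the exhaust side of the head. Loose; only in the way. Origin under its middle.
- ins_tape: roll of black tape, 62 mm across, 19 mm high, lying beyond the end of the head that has no chain opening. Loose; only in the way. Origin under its middle.
- screwdriver_yellow: yellow screwdriver, 22x187x22 mm, left on the bench. Loose; only in the way. Origin under its middle.
- spanner_19: large spanner, 51x230x8 mm, left on the bench. Loose; only in the way. Origin under its middle.
- spanner_13: small spanner, 38x172x6 mm, left on the bench. Loose; only in the way. Origin under its middle.

How it is judged:
On the way, in this order (a step that is already met when the one before it is completed fails the run):
1. intake tappet 1 dips by 2 mm or more, those still to come being up (value of joint intake_1 above 0.002 m and value of joint each of intake_2, intake_3, intake_4, intake_5, intake_6 below 0.001 m).
2. intake tappet 2 dips by 2 mm or more, those still to come being up (value of joint intake_2 above 0.002 m and value of joint each of intake_3, intake_4, intake_5, intake_6 below 0.001 m).
3. intake tappet 3 dips by 2 mm or more, those still to come being up (value of joint intake_3 above 0.002 m and value of joint each of intake_4, intake_5, intake_6 below 0.001 m).
4. intake tappet 4 dips by 2 mm or more, those still to come being up (value of joint intake_4 above 0.002 m and value of joint each of intake_5, intake_6 below 0.001 m).
5. intake tappet 5 dips by 2 mm or more, those still to come being up (value of joint intake_5 above 0.002 m and value of joint intake_6 below 0.001 m).
6. intake tappet 6 dips by 2 mm or more, those still to come being up (value of joint intake_6 above 0.002 m).
At the end, for the whole second after the job is handed in: All six intake tappets have been dipped by at least 2 mm one after the other from the chain-opening end, all six are back up (within 1 mm), and every listed loose thing lies within 20 mm of where it was (value of joint each of intake_1, intake_2, intake_3, intake_4, intake_5, intake_6 below 0.001 m and distance of each of spark_plug_1, feeler_gauge, ins_tape, screwdriver_yellow, spanner_19, spanner_13 from where it was at the start of the episode below 0.02 m); the robot touches nothing.
It fails at once if the fingers or arm lean on the head with more than 20 N (contact force between any of the fingers, the arm and head above 20 N).
It fails at once if the exhaust row is touched with more than 1 N (contact force between any of the fingers, the arm and exhaust_row above 1 N).
It fails at once if a loose tool or part is lifted, carried or pushed more than 20 mm (distance of any of spark_plug_1, feeler_gauge, ins_tape, screwdriver_yellow, spanner_19, spanner_13 from where it was at the start of the episode above 0.02 m).
It also fails if it takes over 35 s, if anything falls off the work surface, if the arm or the gripper's body presses on something with over 40 N, if the wrist force passes 120 N, or if a joint passes its speed limit or range.

## Working session

There is one attempt and no reset: what is moved stays moved. The work goes in short steps, Python scripts to look and compute and a tool call to move; the robot and the scene stay as the last step left them, time stands still between calls to the robot, and variables do not carry over. Pictures are saved under pics/ and viewed, and the job is handed in when it is done.

Besides the shell and the picture viewer there is one more tool, called after ">>>" as name(argument=value, ...) on one line, values as JSON. drive_tool: Moves the arm, as the interface text tells. Shift numbers are shares of 0.25 m and turn numbers shares of 360 degrees, none past 1 either way. Its arguments: {"type":"object","properties":{"commands":{"type":"array","items":{"type":"array","items":{"type":"array","items":{"type":"number","minimum":-1,"maximum":1}}}},"grip":{"type":"number"}},"required":["commands"]}

```bash
mkdir -p pics; cat > h.py <<'E'
import numpy as np, cv2
from bench import robot, imaging
def snap(n,f):
    s=imaging.snapshot(n); cv2.imwrite('pics/'+f,s['pixels'][:,:,::-1]); np.savez(f'pics/{f}.npz',**s); return s
def cloud(s):
    z=s['z_map'];K=s['mtx'];v,u=np.mgrid[0:z.shape[0],0:z.shape[1]]
    x=(u-K[0,2])/K[0,0]*z;y=(v-K[1,2])/K[1,1]*z
    P=np.stack([x,-y,-z,np.ones_like(z)],-1)@np.linalg.inv(s['extrinsics']).T
    return P[...,:3]
E
python3 - <<'E'
from h import *
print(robot.get_obs(), robot.pinch_z)
for n in ['top','scene']:
    s=snap(n,n+'1.png');print(n,s['mtx'],s['extrinsics'])
E
```

```text
{'time': 0.0, 'joint_positions': array([-1.32012146e+00,  8.79350927e-02,  1.37225023e+00,  2.91482868e-05,
        1.68361811e+00, -1.03099016e-01]), 'qvel': array([-0.00119874, -0.00047896, -0.00030196, -0.0011231 , -0.00060283,
        0.00094066]), 'joint_torque': array([-2.02458350e-04, -3.40172195e+01, -3.02431297e+01,  7.16592162e-02,
        3.27267358e-02, -1.90378614e-04]), 'tool_pos': array([ 0.19040894, -0.5153944 ,  0.20431712]), 'ee_rot': array([-1.68699866,  1.56858536,  1.80837112]), 'wrist_force': array([-0.17795697, -0.22146012, -0.0322133 ]), 'wrist_torque': array([-0.02132756,  0.0093027 , -0.01382631]), 'width': 0.0936924945139025} 0.0188
top [[383.89853214   0.         276.8636273 ]
 [  0.         383.89853214 213.47356941]
 [  0.           0.           1.        ]] [[-0.01503139 -0.99954302  0.02622615  0.16265958]
 [ 0.99708219 -0.01302083  0.07521677 -0.53077219]
 [-0.07484091  0.02728024  0.99682226 -0.97811225]
 [ 0.          0.          0.          1.        ]]
scene [[516.15128923   0.         279.38147914]
 [  0.         516.15128923 217.18385009]
 [  0.           0.           1.        ]] [[-0.69915306 -0.71474975  0.01782678  0.48558165]
 [ 0.33720976 -0.30766021  0.8897386  -0.20402423]
 [-0.63045585  0.62807482  0.45612217 -1.02524513]
 [ 0.          0.          0.          1.        ]]
```

View pics/top1.png

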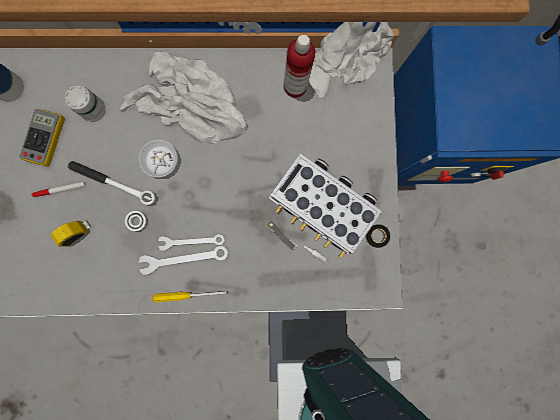

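View pics/scene1.png

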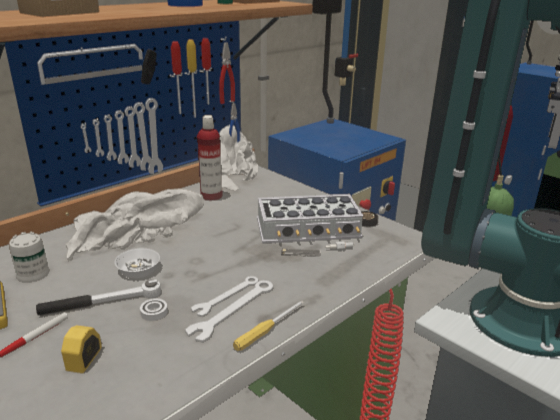

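```bash
python3 - <<'E'
from h import *
s=dict(np.load('pics/top1.png.npz'));P=cloud(s)
im=s['pixels'][:,:,::-1]
c=cv2.resize(im[140:270,255:405],None,fx=5,fy=5,interpolation=cv2.INTER_CUBIC);cv2.imwrite('pics/crop1.png',c)
h=P[140:270,255:405].copy();m=(h[...,2]>.05)&(h[...,2]<.085)
print(m.sum(),np.percentile(h[m][:,2],[5,25,50,75,95]))
r=cv2.minAreaRect((h[m][:,:2]*1000).astype(np.float32));print(r,cv2.boxPoints(r))
b=P[300:310,100:380];print('bench z',np.median(P[200:300,230:270][...,2]))
E
```

```text
5373 [0.0554524  0.05836371 0.0610062  0.06447265 0.06864615]
((562.114501953125, 29.800003051757812), (250.02015686035156, 155.60025024414062), 53.5897216796875) [[ 425.30057   -24.627235]
 [ 550.52563  -116.985825]
 [ 698.92847    84.22724 ]
 [ 573.70337   176.58583 ]]
bench z 0.000596453709185707
```

View pics/crop1.png

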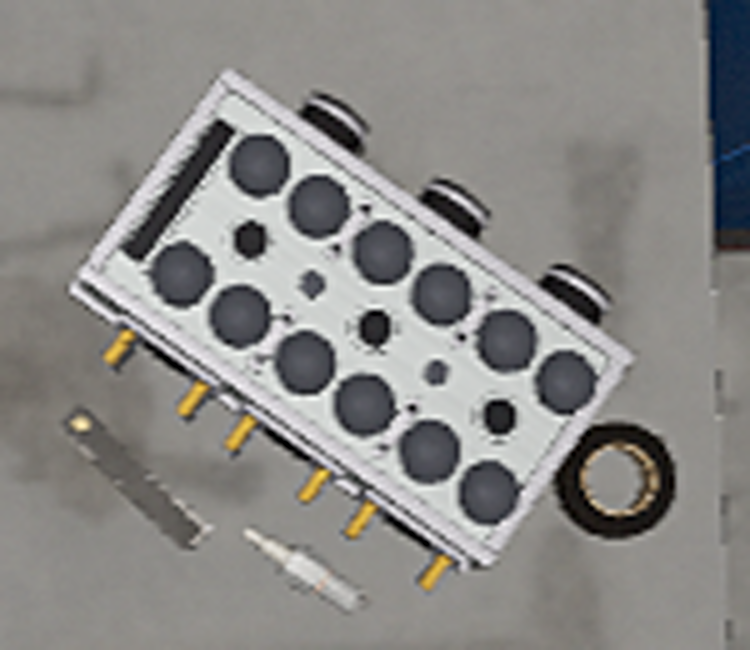

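```bash
cat > fit.py <<'E'
from h import *
from scipy.optimize import least_squares
s=dict(np.load('pics/top1.png.npz'));im=s['pixels'];K=s['mtx'];E=s['extrinsics']
R,t=E[:3,:3],E[:3,3]
def proj(p):
    c=p@R.T+t; return np.stack([K[0,0]*c[:,0]/-c[:,2]+K[0,2],K[1,1]*-c[:,1]/-c[:,2]+K[1,2]],1)
g=cv2.resize(cv2.cvtColor(im[140:270,255:405],cv2.COLOR_RGB2GRAY),None,fx=8,fy=8,interpolation=cv2.INTER_CUBIC)
m=((g<120)).astype(np.uint8)
n,l,st,ce=cv2.connectedComponentsWithStats(cv2.morphologyEx(m,cv2.MORPH_OPEN,np.ones((25,25))))
ys=[94,58,18,-18,-58,-94]
pts=[];
for i in range(1,n):
    a=st[i,4];w,h=st[i,2:4]
    if 60<w<130 and 60<h<130: pts.append((ce[i]+.5)/8-.5+[255,140]);print(np.round(pts[-1],2),a,w,h)
pts=np.array(pts)
M=np.array([[x,y,66] for x in (34,-34) for y in ys])/1000
def model(q):
    c,sn=np.cos(q[2]),np.sin(q[2]);return np.c_[q[0]+c*M[:,0]-sn*M[:,1],q[1]+sn*M[:,0]+c*M[:,1],M[:,2]]
def res(q):
    p=proj(model(q));d=np.linalg.norm(p[:,None]-pts[None],axis=2);j=d.argmin(1);return np.minimum(3,np.abs(p-pts[j])).ravel()*np.sign((p-pts[j]).ravel())
yaw0=np.arctan2(.8,.6)
best=min((least_squares(res,[.562+dx,.022+dy,yaw0+0,][:3] if 0 else [.56+dx,.02+dy,y0],diff_step=1e-5) for dx in (-.01,0,.01) for dy in (-.01,0,.01) for y0 in np.radians([-37,-33,-41])),key=lambda r:r.cost)
print(best.x,np.degrees(best.x[2]),best.cost);print(np.round(best.fun.reshape(-1,2),2));print(np.round(model(best.x)[:6],4))
E
python3 fit.py
```

```text
[306.46 172.63] 7765 97 98
[318.27 180.87] 7787 97 99
[331.07 190.19] 7702 94 99
[290.93 194.49] 7831 98 99
[342.92 198.52] 7599 93 97
[302.6  202.76] 7692 96 97
[355.86 207.71] 7710 92 97
[315.58 212.15] 7835 95 100
[367.61 216.04] 7654 93 101
[327.43 220.52] 7789 97 96
[340.43 229.85] 7890 97 99
[352.17 238.11] 7744 95 101
[ 0.54811956  0.02612617 -0.63556653] -36.4152798251083 0.5487251531203041
[[-0.18 -0.29]
 [-0.21 -0.16]
 [ 0.09 -0.17]
 [ 0.06 -0.11]
 [ 0.27  0.05]
 [ 0.38  0.15]
 [-0.43 -0.16]
 [-0.27  0.  ]
 [-0.09 -0.01]
 [-0.07  0.09]
 [ 0.14  0.17]
 [ 0.31  0.41]]
[[ 0.6313  0.0816  0.066 ]
 [ 0.6099  0.0526  0.066 ]
 [ 0.5862  0.0204  0.066 ]
 [ 0.5648 -0.0085  0.066 ]
 [ 0.541  -0.0407  0.066 ]
 [ 0.5197 -0.0697  0.066 ]]
```

```bash
python3 - <<'E'
from h import *
from scipy.spatial.transform import Rotation as Ro
print(Ro.from_euler('xyz',robot.get_obs()['ee_rot']).as_matrix().round(4))
P=cloud(dict(np.load('pics/top1.png.npz')))
np.set_printoptions(linewidth=200)
# max height grid, 5cm
X=P.reshape(-1,3)
for x in np.arange(.95,.1,-.05):
    row=[]
    for y in np.arange(.3,-.6,-.05):
        k=(abs(X[:,0]-x)<.025)&(abs(X[:,1]-y)<.025)
        row.append('%4d'%(1000*X[k,2].max()) if k.any() else '   .')
    print('%.2f'%x,' '.join(row))
E
```

```text
[[-5.000e-04  3.464e-01 -9.381e-01]
 [ 1.900e-03 -9.381e-01 -3.464e-01]
 [-1.000e+00 -2.000e-03 -2.000e-04]]
0.95    6    6    5    5    .   68  100  141  136   93    .   84   85   85   84   84  155  143
0.90   79    6    5  200  242  195   61   81   36    5    .   84   84   84   83   86   84   84
0.85   88   85    6  198  243  192   23   56    5    4    .   84   84   84   84   86   85   83
0.80  522  523  522  522  522  522  522  522  522  522  521   84   84   84   84   84   85   84
0.75  523  523  523  522  522  522  522  522  522  522  520   84   84   83   84   84   84   86
0.70   88   92    5    4   65    6    5    5    6    4    .   84   85   83   85   84   84   84
0.65    5    5    6   69   71   68   66    5    5    6    .   84   84   84   83   83   83   82
0.60    6    7    5   69   70   71   71   67   47    5    .    .    .    .    . -862 -861 -857
0.55    6    7    7   70   72   70   72   72   66    5    .    .    .    .    . -857 -859 -858
0.50    8    5   12   14   66   71   73   72   68   21    .    .    .    .    . -862 -860 -860
0.45   12    6 1010   14   17   66   71   72   22   24    .    .    .    .    . -861 -858 -857
0.40   11    5    6    6    6   19   37    5    5    5    .    .    .    .    . -855 -854 -857
0.35   16    6    5    6    6    6    5    5    6    5    .    .    .    .    . -857 -860 -859
0.30    6    4    5    5    7    4    5    5    4    6    .    .    .    .    . -858 -859 -853
0.25    .    .    .    .    .    .    .    .    .    .    .    .    .    .    . -862 -858 -859
0.20    .    .    .    .  428  468  494  494    .    .    .    .    .    .    . -866 -857 -855
0.15 -864 -861 -766    5  369 -761 -758    2    7    4 -867 -867 -866 -860 -862 -863 -858 -856
```

>>> drive_tool(commands=[[[0,0,0,-0.0185],[0,0,0,-0.0185],[0,0,0,-0.0185],[0,0,0,-0.0185],[0,0,0,-0.0185],[0,-0.036,-0.145,0],[0,-0.036,-0.145,0],[0,-0.036,-0.145,0],[0,-0.036,-0.145,0],[0,-0.036,-0.145,0],[0,-0.036,-0.145,0],[0,-0.036,-0.145,0],[0,-0.036,-0.145,0],[0,-0.036,-0.145,0],[0,-0.036,-0.145,0],[0,-0.036,-0.145,0],[0,-0.036,-0.145,0],[0,0,0,0]]], grip=0)

```text
time: 1.9
tool_pos: [0.3626, -0.0983, 0.2051]
ee_rot: [-2.534, 1.569, 1.55]
wrist_force: [-0.1, -0.2, -0.2]
width: 0.0002
```

>>> drive_tool(commands=[[[0,0.0545,-0.152,0],[0,0.0545,-0.152,0],[0,0.0545,-0.152,0],[0,0.0545,-0.152,0],[0,0.0545,-0.152,0],[0,0.0545,-0.152,0],[0,0.0545,-0.152,0],[0,0.0545,-0.152,0],[0,0,0,0],[0,0,0,0]]])

```text
time: 2.9
tool_pos: [0.63, 0.0771, 0.2037]
ee_rot: [-0.642, 1.567, -2.849]
wrist_force: [-0.1, -0.4, 0.5]
width: 0.0006
```

```bash
python3 - <<'E'
from h import *
from scipy.spatial.transform import Rotation as Ro
o=robot.get_obs();print(o['tool_pos'],Ro.from_euler('xyz',o['ee_rot']).as_matrix().round(4),o['joint_positions'])
s=snap('wrist','w1.png');print(s['extrinsics'])
snap('scene','s2.png')
E
```

```text
[0.63004063 0.07713935 0.20366562] [[-0.0034  0.8045 -0.5939]
 [-0.001  -0.5939 -0.8045]
 [-1.     -0.0021  0.0029]] [ 3.30477650e-02  2.80904306e-01  1.14936548e+00 -9.23379589e-04
  1.71476253e+00  6.68865093e-01]
[[ 0.80521146 -0.5929839  -0.00214549 -0.46144923]
 [ 0.56713687  0.77116039 -0.28925322 -0.38811752]
 [ 0.17317702  0.23169322  0.95725021 -0.51920686]
 [ 0.          0.          0.          1.        ]]
```

View pics/w1.png

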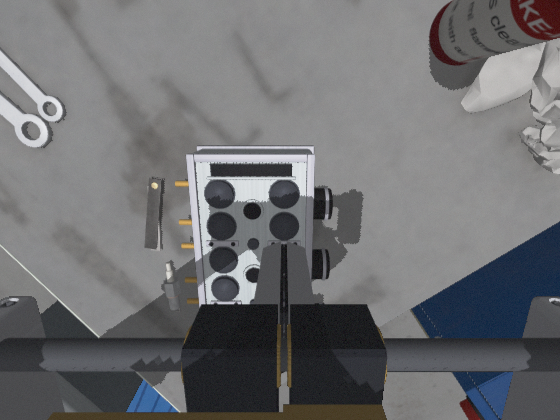

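View pics/s2.png

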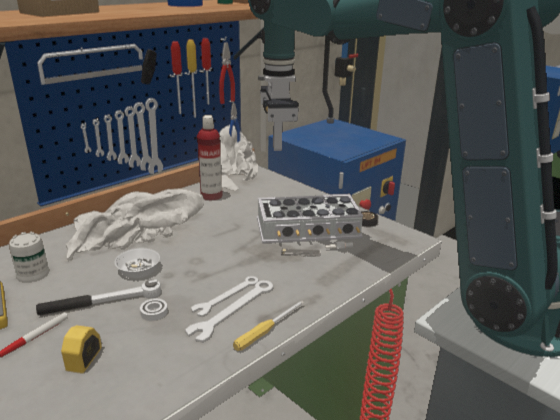

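```bash
python3 - <<'E'
from h import *
s=dict(np.load('pics/w1.png.npz'));im=s['pixels'];K=s['mtx'];E=s['extrinsics'];R,t=E[:3,:3],E[:3,3]
g=cv2.resize(cv2.cvtColor(im[175:305,195:310],cv2.COLOR_RGB2GRAY),None,fx=6,fy=6,interpolation=cv2.INTER_CUBIC)
cv2.imwrite('pics/wc.png',g)
c=cv2.HoughCircles(cv2.GaussianBlur(g,(0,0),3),cv2.HOUGH_GRADIENT,1,120,param1=80,param2=18,minRadius=70,maxRadius=110)
q=np.array([.5481,.0261]);a=-.63557;ax=np.array([np.cos(a),np.sin(a)]);ay=np.array([-ax[1],ax[0]])
C=-R.T@t
for u,v,r in c[0]:
    p=np.array([(u+.5)/6-.5+195,(v+.5)/6-.5+175]);d=R.T@np.array([(p[0]-K[0,2])/K[0,0],-(p[1]-K[1,2])/K[1,1],-1])
    w=C+d*(.0655-C[2])/d[2];print(p.round(1),r,w.round(4),'head frame',(1000*np.array([(w[:2]-q)@ax,(w[:2]-q)@ay])).round(1))
E
```

```text
[224.7 287.5] 83.0 [0.5147 0.0333 0.0655] head frame [-31.1 -14. ]
[283.8 192.7] 93.3 [0.6345 0.0827 0.0655] head frame [35.9 96.8]
[219.7 193.7] 90.1 [0.5804 0.1212 0.0655] head frame [-30.5  95.6]
[223.  257.3] 93.9 [0.5371 0.0634 0.0655] head frame [-31.   23.5]
[284.5 225.7] 84.1 [0.6136 0.0531 0.0655] head frame [36.7 60.6]
[255.2 281. ] 96.3 [0.5477 0.0193 0.0655] head frame [ 3.7 -5.7]
```

>>> drive_tool(commands=[[[0.1,0,-0.022,0],[0.12,0,0,0],[0.12,0,0,0],[0.08,0,0,0],[0.04,0,0,0],[0.02,0,0,0],[0,0,0,0],[0,0,0,0],[0,0,0,0]]])

```text
time: 3.9
tool_pos: [0.6344, 0.0824, 0.0873]
ee_rot: [2.208, 1.568, 0.001]
wrist_force: [-0.6, 0.2, -0.5]
width: 0.0005
```

```bash
python3 - <<'E'
from h import *
o=robot.get_obs();print(o['tool_pos'],o['wrist_force'])
s=snap('wrist','w2.png')
s=snap('top','t2.png')
im=cv2.imread('pics/t2.png');cv2.imwrite('pics/t2c.png',cv2.resize(im[140:270,255:405],None,fx=5,fy=5))
E
```

```text
[0.63440196 0.08241406 0.08726736] [-0.60551406  0.19018247 -0.47182348]
```

View pics/w2.png

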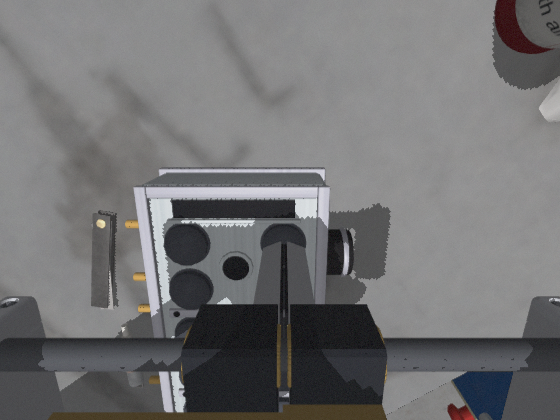

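>>> drive_tool(commands=[[[0.03,0,0,0],[0.02,0,0,0],[0.014,0,0,0],[0,0,0,0],[0,0,0,0]]])

```text
time: 4.5
tool_pos: [0.6333, 0.0825, 0.0693]
ee_rot: [-0.676, 1.57, -2.882]
wrist_force: [-0.0, 0.1, -0.1]
width: 0.0008
```

>>> drive_tool(commands=[[[0.004,0,0,0],[0.004,0,0,0],[0,0,0,0],[0,0,0,0]]])

```text
time: 4.9
tool_pos: [0.6336, 0.0824, 0.0678]
ee_rot: [2.116, 1.57, -0.09]
wrist_force: [-1.1, 0.0, 0.5]
width: 0.0005
```

>>> drive_tool(commands=[[[0.004,0,0,0],[0.004,0,0,0],[0,0,0,0],[0,0,0,0]]])

```text
time: 5.3
tool_pos: [0.6336, 0.0825, 0.0657]
ee_rot: [2.057, 1.57, -0.149]
wrist_force: [0.0, 0.3, 2.8]
width: 0.0003
```

>>> drive_tool(commands=[[[0.004,0,0,0],[0,0,0,0]]])

```text
time: 5.5
tool_pos: [0.6336, 0.0825, 0.0646]
ee_rot: [2.085, 1.57, -0.122]
wrist_force: [-0.3, -0.5, 3.8]
width: 0.0005
```

>>> drive_tool(commands=[[[0,0,0,0]]])

```text
time: 5.6
tool_pos: [0.6336, 0.0825, 0.0646]
ee_rot: [2.082, 1.57, -0.125]
wrist_force: [-0.4, 0.4, 2.6]
width: 0.0006
```

>>> drive_tool(commands=[[[0,0,0,0]]])

```text
time: 5.7
tool_pos: [0.6336, 0.0825, 0.0646]
ee_rot: [2.056, 1.57, -0.151]
wrist_force: [-0.2, 0.6, 3.6]
width: 0.0003
```

>>> drive_tool(commands=[[[0,0,0,0]]])

```text
time: 5.8
tool_pos: [0.6336, 0.0825, 0.0646]
ee_rot: [2.021, 1.57, -0.186]
wrist_force: [-0.4, 0.6, 2.6]
width: 0.0004
```

```bash
python3 - <<'E'
from h import *
s=snap('scene','s3.png');im=cv2.imread('pics/s3.png');cv2.imwrite('pics/s3c.png',cv2.resize(im[120:260,230:400],None,fx=4.5,fy=4.2,interpolation=cv2.INTER_CUBIC))
E
```

```text
(no output)
```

View pics/s3c.png

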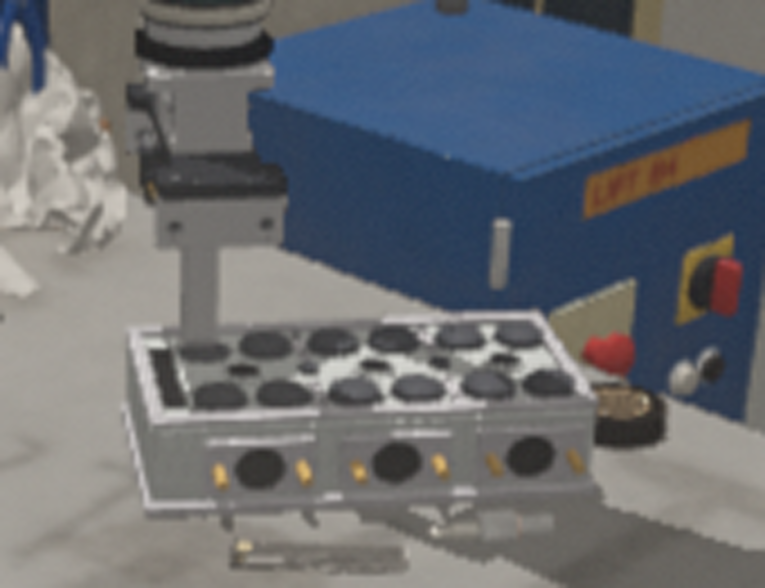

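>>> drive_tool(commands=[[[-0.006,0,0.024,0],[-0.005,0,0.024,0],[0,0,0.024,0],[0,0,0.024,0],[0.004,0,0.024,0],[0.005,0,0.024,0],[0,0,0,0],[0,0,0,0],[0,0,0,0]]])

```text
time: 6.75
tool_pos: [0.6116, 0.0526, 0.0649]
ee_rot: [0.004, 1.569, -2.203]
wrist_force: [-0.9, -1.7, 3.1]
width: 0.0007
```

>>> drive_tool(commands=[[[0,0,0,0]]])

```text
time: 6.85
tool_pos: [0.6117, 0.0527, 0.0648]
ee_rot: [0.003, 1.569, -2.204]
wrist_force: [-2.0, -2.4, 3.2]
width: 0.0003
```

>>> drive_tool(commands=[[[0,0,0,0]]])

```text
time: 6.95
tool_pos: [0.6118, 0.053, 0.0648]
ee_rot: [-0.057, 1.569, -2.264]
wrist_force: [-0.6, -2.8, 3.0]
width: 0.0006
```

>>> drive_tool(commands=[[[-0.005,0,0.0265,0],[-0.005,0,0.0265,0],[0,0,0.0265,0],[0,0,0.0265,0],[0.005,0,0.0265,0],[0.005,0,0.0265,0],[0,0,0,0],[0,0,0,0],[0,0,0,0],[0,0,0,0]]])

```text
time: 7.95
tool_pos: [0.5881, 0.0208, 0.0649]
ee_rot: [0.062, 1.569, -2.145]
wrist_force: [-1.4, -2.5, 3.6]
width: 0.0007
```

>>> drive_tool(commands=[[[0,0,0,0]]])

```text
time: 8.05
tool_pos: [0.5883, 0.021, 0.0648]
ee_rot: [0.056, 1.569, -2.151]
wrist_force: [-2.0, -2.2, 3.5]
width: 0.0004
```

>>> drive_tool(commands=[[[0,0,0,0]]])

```text
time: 8.15
tool_pos: [0.5884, 0.0212, 0.0649]
ee_rot: [0.062, 1.57, -2.145]
wrist_force: [-0.4, -2.2, 3.0]
width: 0.0006
```

>>> drive_tool(commands=[[[-0.005,0,0.024,0],[-0.005,0,0.024,0],[0,0,0.024,0],[0,0,0.024,0],[0.005,0,0.024,0],[0.005,0,0.024,0],[0,0,0,0],[0,0,0,0],[0,0,0,0],[0,0,0,0]]])

```text
time: 9.15
tool_pos: [0.5667, -0.0081, 0.0649]
ee_rot: [0.047, 1.569, -2.16]
wrist_force: [-1.1, -2.2, 3.3]
width: 0.0007
```

>>> drive_tool(commands=[[[0,0,0,0]]])

```text
time: 9.25
tool_pos: [0.5668, -0.008, 0.0648]
ee_rot: [0.03, 1.569, -2.177]
wrist_force: [-1.3, -1.7, 3.1]
width: 0.0007
```

>>> drive_tool(commands=[[[0,0,0,0]]])

```text
time: 9.35
tool_pos: [0.567, -0.0078, 0.0649]
ee_rot: [0.071, 1.57, -2.136]
wrist_force: [-1.0, -2.4, 3.4]
width: 0.0002
```

>>> drive_tool(commands=[[[-0.005,0,0.0265,0],[-0.005,0,0.0265,0],[0,0,0.0265,0],[0,0,0.0265,0],[0.005,0,0.0265,0],[0.005,0,0.0265,0],[0,0,0,0],[0,0,0,0],[0,0,0,0],[0,0,0,0]]])

```text
time: 10.35
tool_pos: [0.5432, -0.0401, 0.0649]
ee_rot: [0.092, 1.569, -2.114]
wrist_force: [-1.6, -2.4, 2.3]
width: 0.0005
```

>>> drive_tool(commands=[[[0,0,0,0]]])

```text
time: 10.45
tool_pos: [0.5433, -0.0399, 0.0649]
ee_rot: [0.094, 1.57, -2.113]
wrist_force: [-1.1, -2.1, 3.5]
width: -0.0
```

>>> drive_tool(commands=[[[0,0,0,0]]])

```text
time: 10.55
tool_pos: [0.5434, -0.0397, 0.0649]
ee_rot: [0.095, 1.57, -2.112]
wrist_force: [-0.4, -2.7, 3.1]
width: 0.0005
```

Same signature on tappet 5; on to 6.

>>> drive_tool(commands=[[[-0.005,0,0.024,0],[-0.005,0,0.024,0],[0,0,0.024,0],[0,0,0.024,0],[0.005,0,0.024,0],[0.005,0,0.024,0],[0,0,0,0],[0,0,0,0],[0,0,0,0],[0,0,0,0]]])

```text
time: 11.55
tool_pos: [0.5218, -0.0691, 0.0649]
ee_rot: [0.053, 1.569, -2.153]
wrist_force: [-1.2, -1.9, 3.5]
width: 0.0005
```

>>> drive_tool(commands=[[[0,0,0,0]]])

```text
time: 11.65
tool_pos: [0.5219, -0.0689, 0.0649]
ee_rot: [0.108, 1.569, -2.099]
wrist_force: [-2.3, -1.6, 3.5]
width: 0.0001
```

>>> drive_tool(commands=[[[0,0,0,0]]])

```text
time: 11.75
tool_pos: [0.522, -0.0687, 0.0649]
ee_rot: [0.071, 1.57, -2.136]
wrist_force: [-0.6, -1.8, 3.0]
width: 0.0004
```

Lift clear and check.

>>> drive_tool(commands=[[[-0.02,0,0,0],[-0.04,0,0,0],[-0.1,0,0,0],[-0.1,0,0,0],[-0.12,0,0,0],[-0.12,0,0,0],[-0.06,0,-0.06,0],[0,0,0,0],[0,0,0,0],[0,0,0,0],[0,0,0,0]]])

```text
time: 12.85
tool_pos: [0.5301, -0.0564, 0.2032]
ee_rot: [-1.112, 1.568, 2.964]
wrist_force: [-0.8, 0.4, 0.1]
width: 0.0002
```

```bash
python3 - <<'E'
from h import *
for n in ['top','scene']:
    s=snap(n,n+'9.png')
a=cv2.imread('pics/top1.png');b=cv2.imread('pics/top9.png');print(robot.get_obs()['wrist_force'])
cv2.imwrite('pics/cmp.png',np.hstack([cv2.resize(x[120:320,130:405],None,fx=1.4,fy=1.4) for x in (a,b)]))
im=cv2.imread('pics/scene9.png');cv2.imwrite('pics/s9c.png',cv2.resize(im[120:260,230:400],None,fx=4.5,fy=4.2,interpolation=cv2.INTER_CUBIC))
E
```

```text
[ 0.49101039 -0.20365648 -0.16553954]
```

View pics/cmp.png

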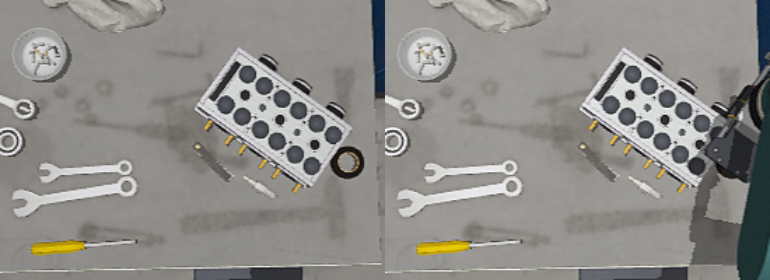

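View pics/s9c.png

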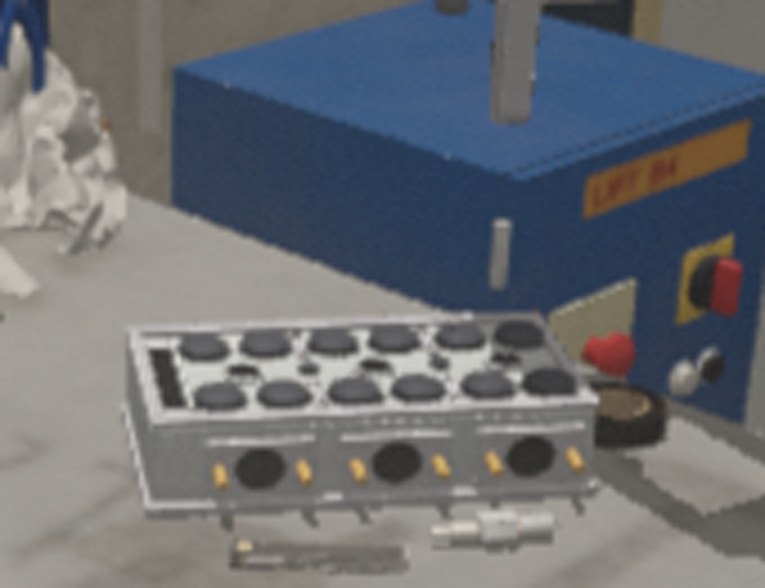

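Before/after pictures show all domes up, the tools and tape where they were, and the fingers well clear of the head.

```bash
python3 -c "
from bench import robot
print(robot.close_job())"
```

```text
the job is handed in; nothing more can be done
None
```

I ran the closed fingertips along the intake row from tappet 1, at the chain-opening end, to tappet 6. They rose about 2.5 mm in the gaps between tappets. Then I lifted clear to about 0.20 m and handed the job in at about 13 s of the 35 s allowed.

**Dip depth:** at every tappet the tip sat at z ≈ 0.0648 m with about 3 N upward, so each went down by roughly 3–4 mm. The two ways of estimating it differ: tip height gives about 4.2 mm and the spring force about 3.3 mm. Both are above the 2 mm needed and well short of the 7 mm travel. The tappet joints themselves could not be read directly.

**Forces:** the largest wrist force in any reading was about 4 N, but I only had readings at the end of each move.

**Position check:** the top and wrist cameras disagreed by about 2.5 mm on where the head is, so I aimed between them. I also saw an unexplained sideways force of about 2–2.5 N at tappets 2 to 6, small enough that I carried on.

**Final pictures:** all six intake domes look back up and the head is clear. The tools and parts look unmoved. The arm hid the tape in the top view, so I checked it in the scene view only.

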